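# Cap a mantel clock case and weight it for gluing

## Robot

A 6-joint arm with a two-finger parallel gripper is mounted at the origin on the work surface. World frame = base frame: x ahead of the robot, y to its left, z up, the work surface at z = 0. Lengths are in m, angles in rad, forces in N, time in s.
With the tool pointing down it reaches from about 0.375 to 0.9 m from the base axis. Payload 3.1 kg.
Tool frame: the origin (TCP) lies midway between the tips of the shut fingers; the grasp point (between the pads) lies 19 mm behind it; z points along the fingers, y is the line along which they close (so a half turn about z gives the same grasp; the last joint's range is limited). The gripper opens to 85 mm and grips with 20 to 120 N. Pads are 22 mm wide; open, the fingers measure 114 mm over their backs; the gripper's body (76 mm by 85 mm) begins 54 mm behind the grasp point. The pads swing forward as they close: fully open they stand 13 mm farther back than shut.
Start: joints at [-1.409, 0.527, 1.433, -0, 1.181, -0.178], TCP at [0.209, -0.589, 0.231] pointing down, gripper open.
Joint ranges: [-3.08, 3.08], [-0.75, 2.2], [0.22, 2.44], [-1.43, 4.57], [0, 2.65], [-2.85, 2.85]. Speed limits (rad/s): [2.79, 2.79, 3.14, 3.14, 3.14, 3.14].

## Interface

Orientations are given as a unit quaternion [x, y, z, w].
In Python, from station import manip gives the robot as it stands.
- The arm moves only by the tool step_arm, never from a script. Its argument "targets" is text: rows parted by semicolons, each of 4 numbers parted by spaces: the shift along the tool's x, y, z in mm, then the turn about the tool's z in degrees. A call has 1 to 12 rows; each row is the pose to reach, as a shift and turn from the pose commanded when the call began, along the tool's axes at that moment; what a row does not reach only later rows make up. A row lasts 1/10 s, in which the tool goes at most 50 mm and 8.59 degrees, less where a joint would pass 70% of its speed; a pose out of reach is approached as far as the arm can. A call with a gripper value outside its range is refused whole. "gripper" is the closure, from 0 (fully open) to 1 (shut), set as the call begins (left out, the last holds). The fingers move at their own pace and stop on an object; "squeeze" is the grip in N (left out, the last holds). Time passes only in rows, so rows that repeat a pose let the fingers close. It gives the time, the measured TCP pose, the force, the opening and the grip force at its end, in the units of the state.
- manip.sense(): the state, without advancing time (a new reading comes with each control period).
- manip.snapshot(name): name is "side" or "top" or "wrist"; returns the picture (420x560x3 uint8, red, green, blue); there is no depth.
- manip.get_calibration(name): a dict with "fov_y" (degrees; the focal length in pixels is half the picture's height over the tangent of half this angle, whatever the lens; pixels are square), "cx", "cy" (the principal point, pixels), "k1" (the pictures are not rectified: a ray, as slopes to the right and down, at radius r is drawn at 1 + k1 r^2 times it, then the intrinsics apply), "extrinsics" (4x4, takes a point from camera to world coordinates); the wrist camera has in their place "tool_from_camera" (4x4, takes a point from camera to tool coordinates, whose origin is the TCP and whose axes are the flange's). Camera axes: x right, y down, z forward; pixel columns grow to the right and rows downward; lengths in m; the calibration is good to about 2 mm. A picture is of the moment at which its call begins: read the wrist's pose just before it. get_calibration takes no time and is no camera call.
- manip.sign_off(): hands the job in; it is judged then, once.
Trained networks look in the newest picture that a camera, given by its name, has taken for a name from the list of things; names that differ only in an ending like _2 or _b are one class to them, and where a whole thing is asked for, a point or a joint stands for the part that bears it (a point fixed in the world has none). Each returns a list of dicts, best first, with "p" (0 to 1); they miss things now and then, are a little off and sometimes report something else, mostly with a low value. They report only what shows in the picture. A call takes as long as a camera call. They do not tell look-alikes from the thing itself.
- manip.recognise(camera, query): "position" ([column, row] in pixels, amid what is visible of it).
- manip.masks_of(camera, query): "pixels" (420x560 bool, what is visible of it) and "position" ([column, row] in pixels, amid what is visible of it).
- manip.mark_of(camera, query): "position" ([column, row] in pixels: a listed point, or the origin of a listed thing).
The state is a dict: "t": time; "q": joint angles; "qd": joint speeds; "tau": joint torques, N m; "tcp_pos": TCP position; "tool_rot": TCP orientation; "force": force on the tool from outside, world axes, zero at the start; "ft_torque": the same for the moment, N m; "finger_gap": opening from 0.0 (shut) to 1.0 (fully open); "gripper_force": force on a finger pad.
Only numpy, scipy, OpenCV 4.12 (cv2) and the standard library are available. Lean on these libraries where they do the work, as an engineer would, in place of code of your own. Each camera call takes 0.05 s, during which the arm holds its last target. There are 200 camera calls.

## Task

The loose stepped top of the wooden clock case is being glued back on: set it on the case's rim, its brass-lined edge over the dial, flush with the case at the back and overhanging evenly at the two sides. Then weight it down with the two closed drill-bit cases, stacked squarely one at a time in the middle of the top step with their long sides along the step, the large blue one first and the small red one on it. Lower each piece gently rather than dropping it, do not push the clock case out of place, leave the spray cans, oil bottle and clock movement alone, and let go of everything.

Things in the scene. Friction and masses are not known exactly. Their poses are not given: they have to be found in the camera images.
- case: dark wooden mantel clock case standing loose on the bench, 1.8 kg: box 120 (x) by 180 (y) by 120 mm high, open at the top. Origin: centre of its underside; z up; +x out of the front, which carries a round white dial in a brass bezel; -x is the back, with a small door. The front points within 35 degrees of world +x (away from the robot). A 16 mm high moulding round the foot stands out up to 10 mm.
- case_rim (a point): centre of the case's open top, 120 mm above the case's origin, at the height of the level rim that its four walls form; the rim is 14 mm wide. A rightly seated cap has its origin here and its axes along those of the clock case
- case_front (a point): middle of the front edge of the rim, 60 mm along the case's +x from case_rim
- cap: the case's loose wooden top, lying right way up on the bench, 48 mm high, 0.3 to 0.5 kg, in three flat steps: board 134 (x) by 208 (y) by 14; middle step 92 by 176 by 10; top step 60 (x) by 160 (y) by 24 high: grip it across these 60 mm. Origin: on the underside, below the centre of both steps; x to the brass-lined front, z up. The board reaches from x = -60 (back) to +74 mm (front).
- cap_front (a point): middle of the cap's brass-lined front edge, 74 mm along the cap's +x, 7 mm above its underside. On a seated cap the front and both sides overhang the case by 14 mm and the back is flush
- cap_top (a point): centre of the flat top of the top step, 48 mm above the cap's underside
- tin_large: large blue closed steel drill-bit case lying flat, 160 (x) by 62 (y) by 42 mm high, 0.45 to 0.8 kg, shut fast, blank paper label on the lid. Origin: centre of its underside; x along its length, z up. Grip it across the 62 mm. Either end may lie either way on the stack.
- tin_large_top (a point): centre of the blue case's lid, 42 mm above its underside
- tin_small: small red closed steel drill-bit case lying flat, 130 (x) by 54 (y) by 36 mm high, 0.33 to 0.6 kg, shut fast. Origin: centre of its underside; x along its length, z up. Grip it across the 54 mm. Either end may lie either way on the stack.
- spray_tall: bystander: silver spray can with red top, 65 mm in diameter, 205 mm high, standing loose just in front of the clock case's dial side. Origin: centre of its base, z up
- spray_short: bystander: slim blue spray can with yellow top, 53 mm in diameter, 165 mm high, standing loose beyond the drill-bit cases. Origin: centre of its base, z up
- oil_bottle: bystander: white bottle with orange cap, 52 mm in diameter, 120 mm high, standing loose behind the clock case's back. Origin: centre of its base, z up
- movement: bystander: brass clock movement (two plates with wheels between) standing loose on the bench beside the cap's front edge, 48 (x) by 105 (y) by 86 mm high. Origin: centre of its underside, z up
Things that resemble listed ones, but are neither listed nor needed, are in the scene too. Leave any green look-alike of the tin_large alone.

How it is judged:
On the way, in this order (a step that is already met when the one before it is completed fails the run):
1. the cap sits square and the right way round on the rim, let go (x of cap in the frame of case between -0.006 and 0.006 m and y of cap in the frame of case between -0.006 and 0.006 m and z of cap in the frame of case between 0.116 and 0.124 m and angle between the x axis of cap and the x axis of case, either way round below 0.06 rad and x of cap_front in the frame of case above 0.05 m and angle between cap's own z axis and vertical below 0.04 rad and contact force between the fingers and cap below 0.05 N), for 0.2 s.
2. the large blue case lies squarely on the middle of the cap's top step, let go (x of cap in the frame of case between -0.006 and 0.006 m and y of cap in the frame of case between -0.006 and 0.006 m and z of cap in the frame of case between 0.116 and 0.124 m and angle between the x axis of cap and the x axis of case, either way round below 0.06 rad and x of cap_front in the frame of case above 0.05 m and angle between cap's own z axis and vertical below 0.04 rad and x of tin_large in the frame of cap between -0.01 and 0.01 m and y of tin_large in the frame of cap between -0.012 and 0.012 m and z of tin_large in the frame of cap between 0.044 and 0.052 m and angle between the x axis of tin_large and the y axis of cap, either way round below 0.1 rad and angle between tin_large's own z axis and vertical below 0.05 rad and contact force between the fingers and tin_large below 0.05 N), for 0.2 s.
3. the small red case lies squarely on the blue one, let go (x of cap in the frame of case between -0.006 and 0.006 m and y of cap in the frame of case between -0.006 and 0.006 m and z of cap in the frame of case between 0.116 and 0.124 m and angle between the x axis of cap and the x axis of case, either way round below 0.06 rad and x of cap_front in the frame of case above 0.05 m and angle between cap's own z axis and vertical below 0.04 rad and x of tin_large in the frame of cap between -0.01 and 0.01 m and y of tin_large in the frame of cap between -0.012 and 0.012 m and z of tin_large in the frame of cap between 0.044 and 0.052 m and angle between the x axis of tin_large and the y axis of cap, either way round below 0.1 rad and angle between each of tin_large, tin_small's own z axis and vertical below 0.05 rad and x of tin_small in the frame of tin_large between -0.012 and 0.012 m and y of tin_small in the frame of tin_large between -0.01 and 0.01 m and z of tin_small in the frame of tin_large between 0.038 and 0.046 m and angle between the x axis of tin_small and the x axis of tin_large, either way round below 0.1 rad and contact force between the fingers and tin_small below 0.05 N), for 0.2 s.
At the end, for the whole second after the job is handed in: Cap flat on the rim, brass edge over the dial, within 6 mm each way and 3.4 degrees; blue case flat on the top step and red case flat on the blue one, each centred within 12 mm along and 10 mm across and square within 5.7 degrees; all released and at rest (all of step 3 and contact force between the fingers and cap below 0.05 N and contact force between the fingers and tin_large below 0.05 N and linear speed of each of case, cap, tin_large, tin_small below 0.01 m/s); the robot touches nothing.
It fails at once if the clock case is pushed more than 20 mm or tipped (distance of case from where it was at the start of the episode above 0.02 m or angle between case's own z axis and vertical above 0.12 rad).
It fails at once if a spray can, the oil bottle or the movement is moved more than 20 mm or knocked over (distance of any of spray_tall, spray_short, oil_bottle, movement from where it was at the start of the episode above 0.02 m or angle between any of spray_tall, spray_short, oil_bottle, movement's own z axis and vertical above 0.35 rad).
It fails at once if a piece is dropped or slammed onto the stack (over 0.33 m/s in the last 14 mm) ((horizontal distance between cap and case below 0.05 m and z of cap in the frame of case between 0.114 and 0.134 m and linear speed of cap above 0.33 m/s) or (horizontal distance between tin_large and cap below 0.05 m and z of tin_large in the frame of cap between 0.042 and 0.062 m and linear speed of tin_large above 0.33 m/s) or (horizontal distance between tin_small and tin_large below 0.05 m and z of tin_small in the frame of tin_large between 0.036 and 0.056 m and linear speed of tin_small above 0.33 m/s)).
It also fails if it takes over 72 s, if anything falls off the work surface, if the arm or the gripper's body presses on something with over 40 N, if the wrist force passes 120 N, or if a joint passes its speed limit or range.

## Working session

There is one attempt and no reset: what is moved stays moved. The work goes in short steps, Python scripts to look and compute and a tool call to move; the robot and the scene stay as the last step left them, time stands still between calls to the robot, and variables do not carry over. Pictures are saved under pics/ and viewed, at most 10 in all, crops included, and the job is handed in when it is done.

Besides the shell and the picture viewer there is one more tool, called after ">>>" as name(argument=value, ...) on one line, values as JSON. step_arm: Moves the arm, as the interface text tells. Its arguments: {"type":"object","properties":{"targets":{"type":"string"},"gripper":{"type":"number"},"squeeze":{"type":"number"}},"required":["targets"]}

```bash
mkdir -p pics; ls
cat > h.py <<'E'
import numpy as np, cv2, json
from station import manip
from scipy.spatial.transform import Rotation as R
def snap(n):
    s=manip.sense(); im=manip.snapshot(n); return s,np.asarray(im)
def cam(n,s=None):
    c=manip.get_calibration(n); f=210/np.tan(np.radians(c['fov_y'])/2)
    K=np.array([[f,0,c['cx']],[0,f,c['cy']],[0,0,1]])
    if 'extrinsics' in c: T=np.array(c['extrinsics'])
    else:
        W=np.eye(4); W[:3,:3]=R.from_quat(s['tool_rot']).as_matrix(); W[:3,3]=s['tcp_pos']
        T=W@np.array(c['tool_from_camera'])
    return K,c['k1'],T
def back(n,px,z,s=None):
    K,k,T=cam(n,s); px=np.atleast_2d(np.array(px,float))
    d=np.stack([(px[:,0]-K[0,2])/K[0,0],(px[:,1]-K[1,2])/K[1,1]],1); u=d.copy()
    for _ in range(30): u=d/(1+k*(u**2).sum(1,keepdims=True))
    r=np.c_[u,np.ones(len(u))]@T[:3,:3].T; o=T[:3,3]
    return o+r*((z-o[2])/r[:,2:])
def proj(n,P,s=None):
    K,k,T=cam(n,s); p=(np.atleast_2d(P)-T[:3,3])@T[:3,:3]; u=p[:,:2]/p[:,2:]
    u=u*(1+k*(u**2).sum(1,keepdims=True)); return u*[K[0,0],K[1,1]]+[K[0,2],K[1,2]]
def save(name,im): cv2.imwrite('pics/'+name,cv2.cvtColor(im,cv2.COLOR_RGB2BGR))
E
python3 - <<'E'
from h import *
print(manip.sense())
s,a=snap('top'); s,b=snap('side')
save('t0.png',a); save('s0.png',b)
for n in('top','side'):
  print(n,cam(n)[2].round(3).tolist())
Z=dict(case=0,case_rim=.12,case_front=.12,cap=0,cap_front=.007,cap_top=.048,tin_large=0,tin_large_top=.042,tin_small=0)
for q,z in Z.items():
  for d in manip.mark_of('top',q): print(q,round(d['p'],2),np.round(d['position'],1),back('top',d['position'],z)[0].round(3))
E
```

```text
pics
{'t': 0.0, 'q': array([-1.40847986e+00,  5.28480909e-01,  1.43390306e+00, -8.78543376e-06,
        1.18140874e+00, -1.78510692e-01]), 'qd': array([ 9.38715471e-04,  8.34524581e-05,  4.56972870e-04,  1.39712461e-03,
       -3.06315418e-04, -6.42461958e-04]), 'tau': array([-6.46915601e-05, -4.42349625e+01, -1.78022951e+01, -3.29827399e-04,
        8.43297603e-03, -8.33946245e-09]), 'tcp_pos': array([ 0.20881763, -0.58832005,  0.23032433]), 'tool_rot': array([ 9.85513833e-01,  1.69591496e-01,  4.84502787e-06, -1.10002340e-03]), 'force': array([ 0.18704671, -0.01226535,  0.05461654]), 'ft_torque': array([0.00680896, 0.01601922, 0.04370537]), 'gripper_force': 0.0, 'finger_gap': 0.9993390066659312}
top [[-0.014, -0.988, 0.153, 0.292], [-1.0, 0.014, 0.002, -0.041], [-0.004, -0.153, -0.988, 1.549], [0.0, 0.0, 0.0, 1.0]]
side [[-0.986, -0.095, 0.135, 0.372], [-0.166, 0.571, -0.804, 0.817], [-0.001, -0.815, -0.579, 0.724], [0.0, 0.0, 0.0, 1.0]]
case 0.74 [159.6 231.1] [0.473 0.316 0.   ]
case 0.43 [368.6 199.4] [ 0.56  -0.309  0.   ]
case_rim 0.7 [147.7 224. ] [0.479 0.322 0.12 ]
case_front 0.63 [151.8 202.4] [0.539 0.312 0.12 ]
cap 0.64 [368.7 199.8] [ 0.559 -0.309  0.   ]
cap_front 0.69 [362.5 176.6] [ 0.628 -0.292  0.007]
cap_top 0.65 [373.7 196.4] [ 0.56  -0.316  0.048]
cap_top 0.16 [146.8 223.5] [0.49  0.343 0.048]
tin_large 0.67 [238.6 211.7] [0.528 0.079 0.   ]
tin_large 0.66 [157.3 183.6] [0.618 0.326 0.   ]
tin_large_top 0.75 [298.  272.4] [ 0.345 -0.092  0.042]
tin_large_top 0.62 [240.4 207. ] [0.535 0.071 0.042]
tin_small 0.84 [292.4 203.6] [ 0.55  -0.081  0.   ]
```

View pics/t0.png

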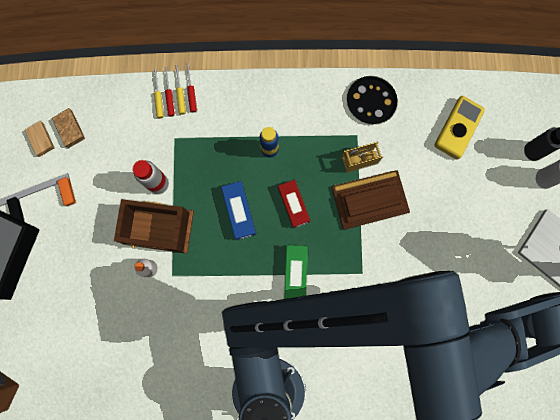

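View pics/s0.png

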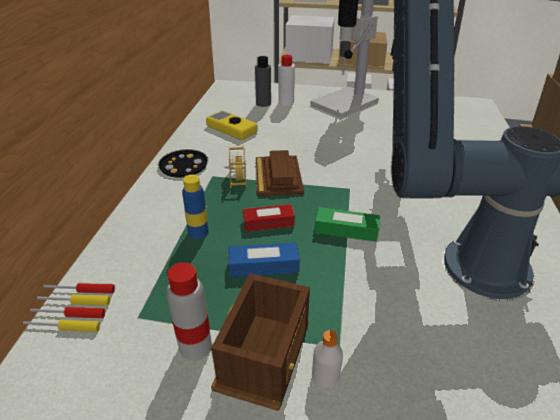

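```bash
cat >> h.py <<'E'
def yaw_y(s): # world yaw of tool y, deg
    y=R.from_quat(s['tool_rot']).as_matrix()[:,1]; return np.degrees(np.arctan2(y[1],y[0]))
def move(P,yaw):
    "tool-frame shift (mm) and turn (deg) to TCP P with tool y at world yaw"
    s=manip.sense(); d=R.from_quat(s['tool_rot']).as_matrix().T@(np.array(P)-s['tcp_pos'])*1000
    t=-((yaw-yaw_y(s)+90)%180-90); return d.round(1),round(t,1)
E
python3 - <<'E'
from h import *
print(np.array(manip.get_calibration('wrist')['tool_from_camera']).round(3), cam('wrist',manip.sense())[0])
snap('top')
for q,z in dict(tin_large=.042,tin_small=.036,cap=.014,case=.12,movement=.08,spray_tall=.2,spray_short=.16,oil_bottle=.12).items():
  for d in manip.masks_of('top',q):
    m=np.argwhere(d['pixels'])[:,::-1]; 
    w=back('top',m,z)[:,:2].astype(np.float32); r=cv2.minAreaRect(w)
    print(q,round(d['p'],2),np.round(d['position']),np.round(r[0],3),np.round(r[1],3),round(r[2],1))
print(move([.52,-.36,.33],14))
E
```

```text
[[-0.    -0.959 -0.283  0.072]
 [ 1.    -0.     0.001  0.   ]
 [-0.001 -0.283  0.959 -0.144]
 [ 0.     0.     0.     1.   ]] [[367.4290233    0.         280.43701346]
 [  0.         367.4290233  203.5656048 ]
 [  0.           0.           1.        ]]
tin_large 0.91 [238. 210.] [0.528 0.077] [0.168 0.065] 15.5
tin_large 0.87 [298. 270.] [ 0.348 -0.085] [0.059 0.145] 88.9
tin_large 0.58 [368. 197.] [ 0.555 -0.306] [0.137 0.209] 13.6
tin_large 0.37 [267. 141.] [ 0.729 -0.014] [0.053 0.086] 89.2
tin_small 0.71 [296. 204.] [ 0.546 -0.084] [0.134 0.058] 18.7
cap 0.95 [371. 195.] [ 0.559 -0.311] [0.136 0.212] 13.0
movement 0.89 [360. 156.] [ 0.67  -0.281] [0.066 0.114] 15.5
movement 0.22 [147. 265.] [0.362 0.339] [0.066 0.051] 72.1
spray_tall 0.55 [151. 175.] [0.596 0.301] [0.118 0.06 ] 45.3
spray_short 0.72 [268. 140.] [ 0.695 -0.016] [0.055 0.085] 89.2
oil_bottle 0.73 [146. 268.] [0.359 0.327] [0.059 0.047] 90.0
(array([ 369.8, -111.9,  -98.7]), np.float64(-84.5))
```

```bash
python3 -c "
from h import *
print(move([.549,-.281,.25],14))"
```

```text
(array([ 423.5, -176.6,  -18.7]), np.float64(-84.5))
```

>>> step_arm(targets="42 -18 -19 -8.4;84 -35 -25 -16.8;126 -53 -30 -25.2;168 -70 -30 -33.6;210 -88 -30 -42;252 -105 -30 -50.4;294 -122 -30 -58.8;336 -140 -30 -67.2;378 -158 -25 -75.6;423 -177 -19 -84;423 -177 -19 -84.5;423 -177 -19 -84.5", gripper=0)

```text
t: 2.2
tcp_pos: [0.5489, -0.2797, 0.25]
tool_rot: [0.615, 0.789, -0.0, -0.0]
force: [0.2, -0.5, 0.8]
finger_gap: 0.997
gripper_force: 0.0
```

Run:
```python
from h import *
s,a=snap('wrist'); save('w1.png',a); print(s['tcp_pos'],yaw_y(s))
for q,z in dict(cap=0,cap_front=.007,cap_top=.048).items():
  for d in manip.mark_of('wrist',q): print(q,round(d['p'],2),np.round(d['position'],1),back('wrist',d['position'],z,s)[0].round(3))
d=manip.masks_of('wrist','cap')[0]
w=back('wrist',np.argwhere(d['pixels'])[:,::-1],.014,s)[:,:2].astype(np.float32); print(cv2.minAreaRect(w))
```

```text
[ 0.54891811 -0.27972423  0.24995681] 14.144552401383102
cap 0.81 [273.9 194. ] [ 0.549 -0.314  0.   ]
cap_front 0.64 [341.5 195.9] [ 0.621 -0.296  0.007]
cap_front 0.42 [273.1 207.1] [ 0.552 -0.327  0.007]
cap_top 0.94 [274.8 208.2] [ 0.552 -0.315  0.048]
((0.5584522485733032, -0.3116688132286072), (0.1352132260799408, 0.20817814767360687), 13.55558967590332)
```

View pics/w1.png

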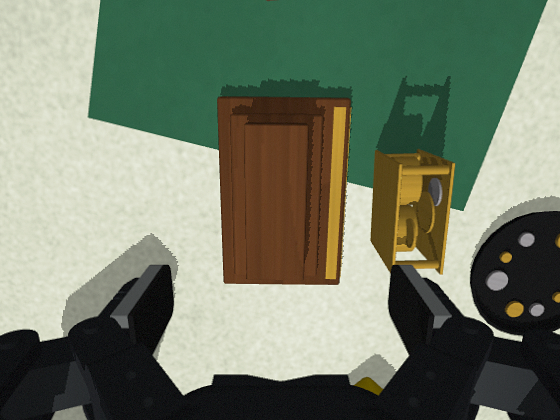

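```bash
python3 -c "
from h import *
print(move([.552,-.314,.022],13.6))"
```

```text
(array([-31.9,  -3.3, 228.6]), np.float64(0.3))
```

```bash
python3 -c "
from h import *
s=manip.sense();print(s['tcp_pos'],s['tool_rot'],yaw_y(s),R.from_quat(s['tool_rot']).as_matrix().round(4))"
```

```text
[ 0.54753643 -0.28220009  0.250565  ] [ 6.16570870e-01  7.87299393e-01 -1.01774754e-04  1.29334412e-04] 13.867695978622598 [[-2.397e-01  9.709e-01  1.000e-04]
 [ 9.709e-01  2.397e-01 -3.000e-04]
 [-3.000e-04 -0.000e+00 -1.000e+00]]
```

>>> step_arm(targets="-8 -1 45 0.2;-16 -2 90 0.2;-24 -3 135 0.2;-32 -3 170 0.2;-32 -3 195 0.2;-32 -3 210 0.2;-32 -3 220 0.2;-32 -3 228 0.2;-32 -3 228 0.2;-32 -3 228 0.2;-32 -3 228 0.2")

```text
t: 3.55
tcp_pos: [0.554, -0.313, 0.0236]
tool_rot: [0.617, 0.787, -0.0, 0.001]
force: [0.2, 0.9, -0.8]
finger_gap: 0.996
gripper_force: 0.0
```

>>> step_arm(targets="0 0 0 0;0 0 0 0;0 0 0 0;0 0 0 0;0 0 0 0;0 0 0 0;0 0 0 0;0 0 0 0", gripper=1, squeeze=70)

```text
t: 4.35
tcp_pos: [0.5536, -0.3129, 0.0234]
tool_rot: [0.617, 0.787, -0.0, 0.001]
force: [-0.9, -0.1, 5.2]
finger_gap: 0.683
gripper_force: 79.0
```

Run:
```python
from h import *
s,a=snap('wrist'); save('w2.png',a); print(s['tcp_pos'],yaw_y(s),s['force'])
```

```text
[ 0.55361594 -0.31291605  0.02341048] 13.843704833324502 [-0.9334571  -0.12711617  5.17331502]
```

View pics/w2.png

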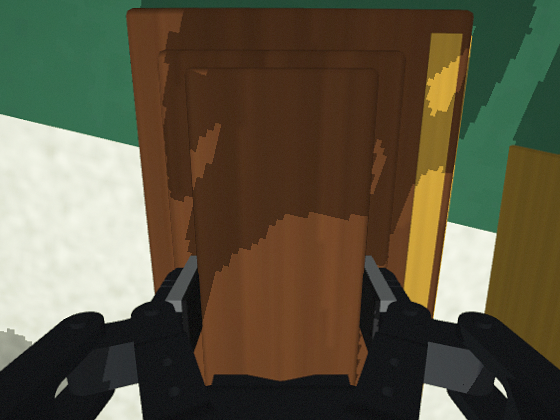

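Run:
```python
from h import *
s=manip.sense(); M=R.from_quat(s['tool_rot']).as_matrix()
for px,z in [((128,11),.014),((472,14),.014),((188,69),.048),((377,69),.048),((165,52),.024),((405,52),.024)]:
  w=back('wrist',px,z,s)[0]; print(px,((w-s['tcp_pos'])@M*1000).round(1))
# case aim
for _ in [0]:
  snap('top')
  for q,z in dict(case_rim=.12,case_front=.12).items():
    for d in manip.mark_of('top',q)[:1]: print(q,back('top',d['position'],z)[0])
print(move([.553,-.313,.25],13.6), move([.49,.25,.36],-10))
```

```text
(128, 11) [102.5 -57.9   9.3]
(472, 14) [101.6  72.8   9.4]
(188, 69) [ 79.3 -28.3 -24.7]
(377, 69) [ 79.3  29.5 -24.6]
(165, 52) [ 86.8 -42.1  -0.7]
(405, 52) [86.8 45.3 -0.6]
case_rim [0.48528923 0.32364738 0.12      ]
case_front [0.53866652 0.3152431  0.12      ]
(array([-2.000e-01, -5.000e-01, -2.266e+02]), np.float64(0.2)) (array([ 561.4,   73.1, -337.1]), np.float64(23.8))
```

>>> step_arm(targets="0 0 0 0;0 0 0 0;0 0 0 0;0 0 0 0;0 0 -40 0;0 0 -90 0;0 0 -140 0;45 0 -190 0;90 0 -240 0;135 0 -290 0;180 0 -306 0;225 0 -306 0", gripper=0)

```text
t: 5.75
tcp_pos: [0.5089, -0.1285, 0.3199]
tool_rot: [0.617, 0.787, 0.001, 0.003]
force: [0.9, 1.3, -0.4]
finger_gap: 0.997
gripper_force: 0.0
```

```bash
python3 -c "
from h import *
print(move([.49,.35,.33],-9.5), move([.54,.0,.33],18),manip.sense()['tcp_pos'])"
```

```text
(array([469.3,  95.4, -11.3]), np.float64(23.2)) (array([117.4,  60.8, -10.2]), np.float64(-4.3)) [ 0.50887276 -0.12854668  0.31994817]
```

>>> step_arm(targets="40 16 -5 0;80 32 -5 0;120 48 -5 0;160 64 -5 -2;160 64 -5 -4;160 64 -5 -4;160 64 -5 -4")

```text
t: 6.45
tcp_pos: [0.5318, 0.0417, 0.3219]
tool_rot: [0.589, 0.808, -0.0, -0.0]
force: [0.2, 0.2, 0.6]
finger_gap: 0.998
gripper_force: 0.0
```

Run:
```python
from h import *
s,a=snap('wrist'); save('w3.png',a); print(s['tcp_pos'],yaw_y(s))
for q,z in dict(tin_large=.042,tin_small=.036).items():
  for d in manip.masks_of('wrist',q):
    w=back('wrist',np.argwhere(d['pixels'])[:,::-1],z,s)[:,:2].astype(np.float32); print(q,round(d['p'],2),np.round(d['position']),cv2.minAreaRect(w))
for q,z in dict(tin_large=0,tin_large_top=.042,tin_small=0).items():
  for d in manip.mark_of('wrist',q): print(q,round(d['p'],2),np.round(d['position'],1),back('wrist',d['position'],z,s)[0].round(3))
print(move([.49,.35,.33],-9.5))
```

```text
[0.53176187 0.04171496 0.32191161] 17.78728777636002
tin_large 0.71 [103. 207.] ((0.34618979692459106, -0.07774075865745544), (0.0777302235364914, 0.16704368591308594), 86.6690673828125)
tin_large 0.57 [288. 124.] ((0.5288783311843872, 0.08039626479148865), (0.1586325764656067, 0.06273730844259262), 15.010100364685059)
tin_small 0.73 [259. 251.] ((0.5448745489120483, -0.07615803182125092), (0.1310369372367859, 0.06731356680393219), 20.3160343170166)
tin_large 0.96 [287.4 123.1] [0.528 0.081 0.   ]
tin_large 0.69 [115.4 199.1] [ 0.341 -0.082  0.   ]
tin_large_top 0.72 [289.6 125. ] [0.529 0.082 0.042]
tin_large_top 0.61 [101.3 210.8] [ 0.343 -0.085  0.042]
tin_small 0.89 [264.  244.3] [ 0.548 -0.083 -0.   ]
(array([307. ,  54.1,  -8. ]), np.float64(27.2))
```

View pics/w3.png

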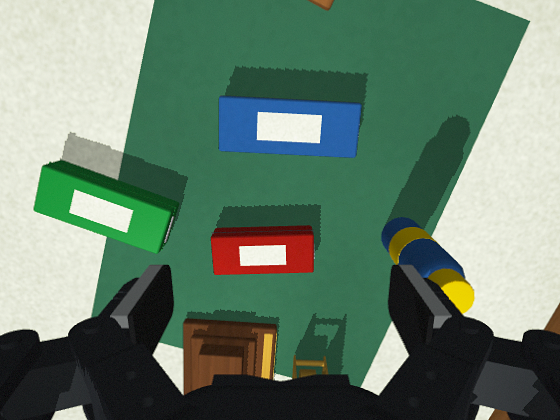

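>>> step_arm(targets="45 8 -8 6;90 16 -8 12;135 24 -8 18;180 32 -8 23;225 40 -8 27;270 48 -8 27;307 54 -8 27;307 54 -8 27;307 54 -8 27;307 54 -8 27")

```text
t: 7.75
tcp_pos: [0.4896, 0.3495, 0.3299]
tool_rot: [0.762, 0.648, -0.0, 0.0]
force: [0.1, -0.2, -0.3]
finger_gap: 1.004
gripper_force: 0.0
```

Run:
```python
from h import *
s,a=snap('wrist'); save('w4.png',a); print(s['tcp_pos'],yaw_y(s))
for q,z in dict(case_rim=.12,case_front=.12,case=0,spray_tall=0,oil_bottle=0).items():
  for d in manip.mark_of('wrist',q)[:2]: print(q,round(d['p'],2),np.round(d['position'],1),back('wrist',d['position'],z,s)[0].round(3))
d=manip.masks_of('wrist','case')[0]
w=back('wrist',np.argwhere(d['pixels'])[:,::-1],.12,s)[:,:2].astype(np.float32); print(cv2.minAreaRect(w))
```

```text
[0.48964443 0.34949348 0.32990447] -9.243422926487762
case_rim 0.79 [274.  202.3] [0.478 0.319 0.12 ]
case_front 0.79 [334.8 198.2] [0.539 0.314 0.12 ]
case 0.72 [276.7 173.3] [0.48  0.324 0.   ]
spray_tall 0.59 [379.9 156.8] [0.616 0.324 0.   ]
spray_tall 0.43 [273.  201.9] [0.469 0.286 0.   ]
oil_bottle 0.66 [186.2 170.9] [0.364 0.346 0.   ]
((0.48199668526649475, 0.3276592791080475), (0.1932802051305771, 0.12511104345321655), 81.69190979003906)
```

View pics/w4.png

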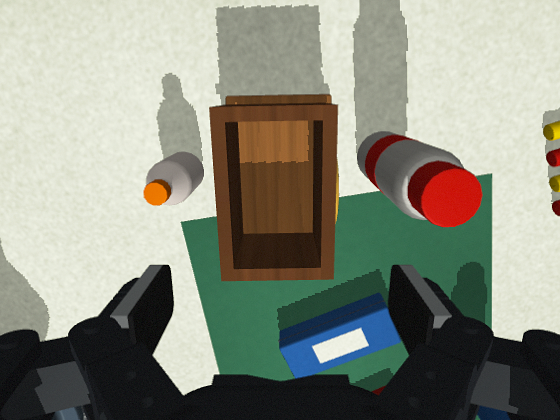

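Run:
```python
from h import *
s=manip.sense(); print(s['tcp_pos'],yaw_y(s))
g=cv2.cvtColor(cv2.imread('pics/w4.png'),cv2.COLOR_BGR2GRAY)
c0=np.array([[210,106],[338,105],[334,279],[221,281]],np.float32)
c=cv2.cornerSubPix(g,c0.reshape(-1,1,2).copy(),(5,5),(-1,-1),(3,50,.01)).reshape(-1,2); print(c)
for cc in(c0,c):
  w=back('wrist',cc,.12,s)[:,:2]
  print(w.round(4).tolist(), w.mean(0).round(4),[np.linalg.norm(w[i]-w[i-1]).round(4) for i in range(4)])
  for i,j in((0,1),(3,2),(3,0),(2,1)): v=w[j]-w[i]; print(np.degrees(np.arctan2(v[1],v[0])).round(2))
im=cv2.imread('pics/w4.png')[85:300,190:360]; cv2.imwrite('pics/w4c.png',cv2.resize(im,None,fx=2.75,fy=2.75,interpolation=cv2.INTER_CUBIC))
```

```text
[0.48967337 0.34998554 0.33019926] -9.240345438658949
[[208.59297  106.772194]
 [337.3634   104.53977 ]
 [334.       279.      ]
 [220.80104  280.59064 ]]
[[0.4347, 0.4218], [0.5527, 0.4035], [0.5274, 0.2252], [0.4075, 0.2423]] [0.4805 0.3232] [np.float64(0.1816), np.float64(0.1194), np.float64(0.18), np.float64(0.1211)]
-8.82
-8.09
81.39
81.93
[[0.4332, 0.4213], [0.5521, 0.404], [0.5274, 0.2252], [0.4074, 0.2428]] [0.48   0.3233] [np.float64(0.1804), np.float64(0.1202), np.float64(0.1805), np.float64(0.1213)]
-8.29
-8.32
81.76
82.12
```

View pics/w4c.png

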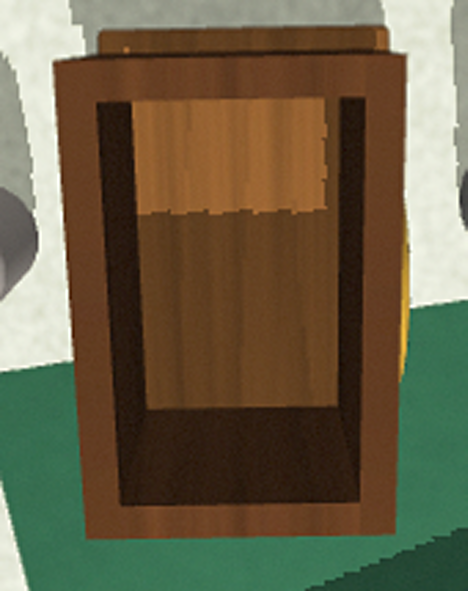

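```bash
python3 -c "
from h import *
print(move([.553,-.313,.27],13.8))"
```

```text
(array([-644.2,  169. ,   60.2]), np.float64(-23.0))
```

>>> step_arm(targets="-46 12 0 0;-92 24 0 0;-138 36 0 -2;-184 48 0 -4;-230 60 0 -6;-276 72 0 -8;-322 84 0 -10;-368 97 0 -13;-414 109 10 -16;-460 121 20 -19;-506 133 30 -21;-552 145 40 -23")

```text
t: 9.3
tcp_pos: [0.5443, -0.2197, 0.29]
tool_rot: [0.617, 0.787, 0.0, 0.0]
force: [0.5, 0.7, -0.5]
finger_gap: 0.996
gripper_force: 0.0
```

>>> step_arm(targets="-45 0 10 0;-85 0 15 0;-95 -1 15 0;-95 -1 15 0;-95 -1 15 0")

```text
t: 9.8
tcp_pos: [0.5659, -0.3088, 0.2751]
tool_rot: [0.617, 0.787, 0.0, -0.001]
force: [-0.3, 0.1, -0.9]
finger_gap: 0.998
gripper_force: 0.0
```

```bash
python3 -c "
from h import *
print(move([.5533,-.3135,.022],13.7),manip.sense()['tcp_pos'])
s,a=snap('wrist');
d=manip.masks_of('wrist','cap')[0]
w=back('wrist',np.argwhere(d['pixels'])[:,::-1],.014,s)[:,:2].astype(np.float32); print(cv2.minAreaRect(w))
"
```

```text
(array([ -1.9, -13.3, 253.1]), np.float64(0.1)) [ 0.56586836 -0.30876323  0.27512033]
((0.5607759356498718, -0.3110138475894928), (0.13547708094120026, 0.20853327214717865), 13.677835464477539)
```

>>> step_arm(targets="-1 -6 45 0;-2 -13 90 0.1;-2 -13 140 0.1;-2 -13 190 0.1;-2 -13 225 0.1;-2 -13 240 0.1;-2 -13 248 0.1;-2 -13 253 0.1;-2 -13 253 0.1;-2 -13 253 0.1;-2 -13 253 0.1")

```text
t: 11.0
tcp_pos: [0.5549, -0.3156, 0.0237]
tool_rot: [0.618, 0.787, -0.0, 0.001]
force: [-0.2, 0.5, -0.5]
finger_gap: 1.001
gripper_force: 0.0
```

>>> step_arm(targets="0 0 0 0;0 0 0 0;0 0 0 0;0 0 0 0;0 0 0 0;0 0 0 0;0 0 -5 0;0 0 -10 0;0 0 -10 0", gripper=1, squeeze=80)

```text
t: 11.9
tcp_pos: [0.5541, -0.3149, 0.0322]
tool_rot: [0.618, 0.787, 0.0, 0.0]
force: [-0.4, -0.2, -3.9]
finger_gap: 0.686
gripper_force: 88.7
```

Run:
```python
from h import *
s,a=snap('wrist'); save('w5.png',a); print(s['tcp_pos'],yaw_y(s),s['force'])
print(move([.54,-.3,.27],8))
```

```text
[ 0.5540854  -0.31488989  0.03219606] 13.72106259494703 [-0.38293224 -0.1974042  -3.91278465]
(array([  17.8,  -10.1, -238.1]), np.float64(5.7))
```

View pics/w5.png

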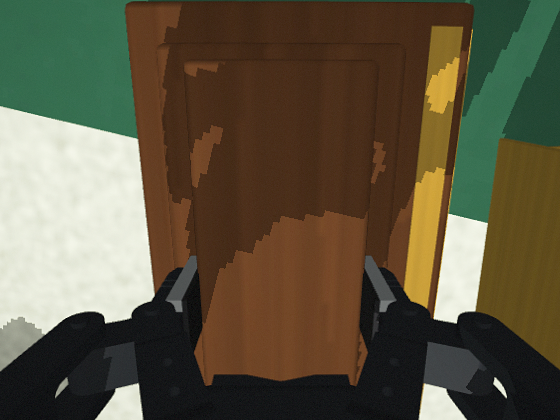

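>>> step_arm(targets="0 0 -20 0;0 0 -50 0;0 0 -90 0;0 0 -130 0;0 0 -170 0;20 0 -210 0;55 0 -235 0;95 0 -240 0;135 0 -240 2;175 0 -240 4;215 0 -240 6;255 0 -240 8")

```text
t: 13.15
tcp_pos: [0.4923, -0.0655, 0.2717]
tool_rot: [0.672, 0.741, -0.0, -0.001]
force: [0.9, -0.8, -3.6]
finger_gap: 0.683
gripper_force: 88.7
```

Run:
```python
from h import *
print(manip.sense()['tcp_pos'],move([.4794,.3215,.27],-8.2))
```

```text
[ 0.4923413  -0.06550475  0.2716609 ] (array([386.4,  25. ,   1.9]), np.float64(13.8))
```

>>> step_arm(targets="40 3 0 2;80 6 0 4;120 9 0 6;160 11 0 8;200 13 0 10;240 16 0 12;280 18 0 14;320 21 0 14;350 23 0 14;380 25 0 14;380 25 0 14;380 25 0 14")

```text
t: 14.35
tcp_pos: [0.4796, 0.3135, 0.2713]
tool_rot: [0.756, 0.655, -0.001, -0.0]
force: [0.2, -0.1, -4.1]
finger_gap: 0.68
gripper_force: 88.6
```

Run:
```python
from h import *
s=manip.sense();print(s['tcp_pos'],yaw_y(s),move([.4794,.3215,.15],-8.2))
```

```text
[0.47961583 0.31353114 0.27125559] -8.16900262342194 (array([  8.1,  -1.2, 121.2]), np.float64(0.0))
```

>>> step_arm(targets="4 0 20 0;8 -1 50 0;8 -1 80 0;8 -1 100 0;8 -1 112 0;8 -1 118 0;8 -1 118 0;8 -1 118 0;8 -1 118 0;8 -1 118 0")

```text
t: 15.35
tcp_pos: [0.4813, 0.3217, 0.1551]
tool_rot: [0.756, 0.654, 0.001, 0.0]
force: [-0.7, 0.6, -4.5]
finger_gap: 0.688
gripper_force: 88.6
```

Run:
```python
from h import *
s=manip.sense();print(s['tcp_pos'],yaw_y(s),s['force'],move([.4794,.3215,.1437],-8.2))
```

```text
[0.48126528 0.32172157 0.1550719 ] -8.266154745140389 [-0.65526544  0.64471737 -4.46549759] (array([-0.5, -1.8, 11.4]), np.float64(-0.1))
```

>>> step_arm(targets="0 -1 2 0;0 -1 4 0;0 -1 6 0;0 -1 8 0;0 -1 10 0;0 -1 11 0;0 -1 12 0;0 -1 12 0;0 -1 12 0")

```text
t: 16.25
tcp_pos: [0.4796, 0.3216, 0.1431]
tool_rot: [0.756, 0.654, 0.0, 0.0]
force: [-2.7, -0.5, 5.9]
finger_gap: 0.684
gripper_force: 89.8
```

Run:
```python
from h import *
s=manip.sense();print(s['tcp_pos'],yaw_y(s),s['force'])
```

```text
[0.47957399 0.32155478 0.14312793] -8.268057272784496 [-2.71597621 -0.50898655  5.90761424]
```

Seated (force went from -4.5 to +6 N). Release and rise, then check.

>>> step_arm(targets="0 0 0 0;0 0 0 0;0 0 0 0;0 0 0 0;0 0 0 0;0 0 -30 0;0 0 -80 0;20 0 -130 0;32 0 -180 0;32 0 -187 0;32 0 -187 0;32 0 -187 0", gripper=0)

```text
t: 17.45
tcp_pos: [0.4833, 0.3526, 0.3275]
tool_rot: [0.756, 0.654, -0.002, -0.0]
force: [-0.4, -0.5, -0.3]
finger_gap: 0.997
gripper_force: 0.0
```

Run:
```python
from h import *
s,a=snap('wrist'); save('w6.png',a); print(s['tcp_pos'],yaw_y(s))
for q,z in dict(cap_top=.168,cap_front=.127,case_rim=.12).items():
  for d in manip.mark_of('wrist',q)[:1]: print(q,round(d['p'],2),back('wrist',d['position'],z,s)[0].round(3))
d=manip.masks_of('wrist','cap')[0]
w=back('wrist',np.argwhere(d['pixels'])[:,::-1],.134,s)[:,:2].astype(np.float32); r=cv2.minAreaRect(w);print(r)
e=np.array([np.cos(np.radians(-8.2)),np.sin(np.radians(-8.2))]); print('origin',np.array(r[0])-.007*e)
```

```text
[0.48332106 0.35258976 0.32746913] -8.278419259291097
cap_top 0.74 [0.48  0.322 0.168]
cap_front 0.58 [0.553 0.312 0.127]
((0.4873419404029846, 0.3228418827056885), (0.2078060507774353, 0.13430505990982056), 81.60456848144531)
origin [0.48041351 0.32384029]
```

View pics/w6.png

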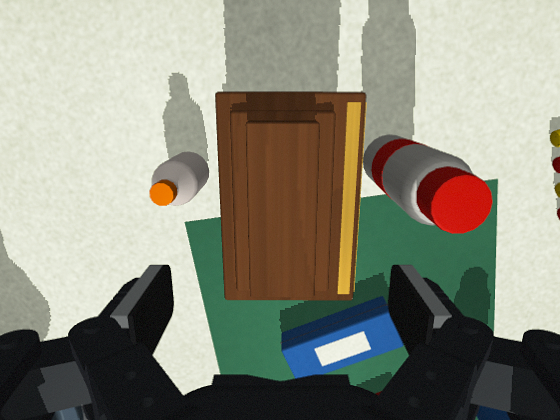

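Run:
```python
from h import *
print(move([.56,.089,.25],-75))
im=cv2.imread('pics/w3.png')[70:280,20:380]; cv2.imwrite('pics/cand.png',cv2.resize(im,None,fx=2,fy=2,interpolation=cv2.INTER_CUBIC))
```

```text
(array([-249.7,  113.8,   77.2]), np.float64(66.7))
```

View pics/cand.png

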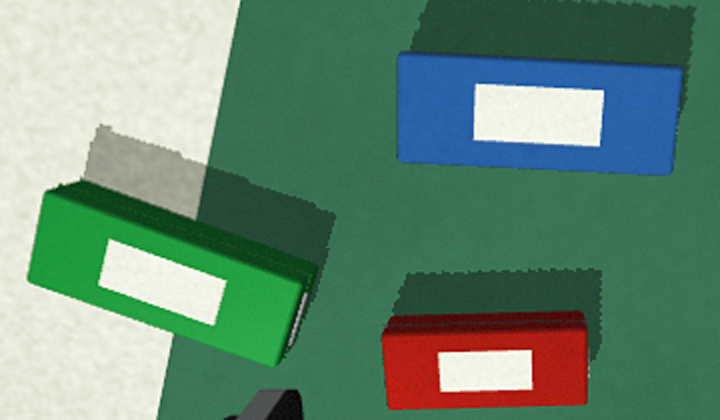

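Candidates in w3: green (103,207) and blue (288,125). Blue, at world (0.529, 0.080), fits the "large blue" description and the 160×62 mm size. Green is the look-alike, so I leave it alone. Red (262,252) is tin_small.

>>> step_arm(targets="-31 14 0 8.3;-62 28 0 16.6;-93 42 0 24.9;-125 57 0 33.2;-156 71 20 41.5;-187 85 40 49.8;-218 100 60 58.1;-250 114 77 66.4;-250 114 77 66.7;-250 114 77 66.7;-250 114 77 66.7")

```text
t: 18.8
tcp_pos: [0.5611, 0.0901, 0.2522]
tool_rot: [0.991, 0.131, -0.0, -0.0]
force: [0.8, 1.2, 0.7]
finger_gap: 0.998
gripper_force: 0.0
```

```bash
cat >> h.py <<'E'
def tin(q,z,s,col):
    """rect of the flat lid: colour mask back-projected at lid height; lid isolated by label + mask"""
    out=[]
    for d in manip.mark_of('wrist',q): out.append((round(d['p'],2),back('wrist',d['position'],0,s)[0].round(4)))
    for d in manip.masks_of('wrist',q):
        w=back('wrist',np.argwhere(d['pixels'])[:,::-1],z,s)[:,:2].astype(np.float32); out.append((round(d['p'],2),cv2.minAreaRect(w)))
    return out
def label(im,z,s,near):
    "white label rect nearest a world point"
    m=(im.min(2)>190).astype(np.uint8); n,l,st,c=cv2.connectedComponentsWithStats(m); best=None
    for i in range(1,n):
        if st[i,4]<300 or st[i,4]>15000: continue
        w=back('wrist',np.argwhere(l==i)[:,::-1],z,s)[:,:2].astype(np.float32); r=cv2.minAreaRect(w)
        d=np.hypot(*(np.array(r[0])-near))
        if best is None or d<best[0]: best=(d,r)
    return best
E
python3 - <<'E'
from h import *
s,a=snap('wrist'); save('w7.png',a); print(s['tcp_pos'],yaw_y(s))
for o in tin('tin_large',.042,s,0): print(o)
print(label(a,.042,s,[.529,.08]))
print(move([.529,.0804,.008],-75))
E
```

```text
[0.56106264 0.09013482 0.25215071] -74.89747067513778
(0.91, array([ 0.3402, -0.0827,  0.    ]))
(0.7, array([0.5311, 0.0764, 0.    ]))
(0.69, ((0.5302889347076416, 0.07999798655509949), (0.16179777681827545, 0.06171002238988876), 14.909798622131348))
(0.58, ((0.6161141395568848, 0.3200337886810303), (0.07447090744972229, 0.09072328358888626), 3.6237387657165527))
(0.5, ((0.4268561601638794, 0.3128077983856201), (0.12116074562072754, 0.18918830156326294), 82.3463363647461))
(np.float64(0.0008140652252102515), ((0.5286951065063477, 0.0792451873421669), (0.07161179184913635, 0.030430864542722702), 14.508867263793945))
(array([-33.9,   1.4, 244.6]), np.float64(0.1))
```

>>> step_arm(targets="-10 1 45 0;-22 1 90 0;-32 1 140 0;-33 1 180 0;-33 1 215 0;-33 1 230 0;-33 1 238 0;-33 1 243 0;-33 1 243 0;-33 1 243 0")

```text
t: 19.95
tcp_pos: [0.5304, 0.0801, 0.0101]
tool_rot: [0.991, 0.131, 0.001, 0.0]
force: [-0.2, 0.4, -0.2]
finger_gap: 1.001
gripper_force: 0.0
```

>>> step_arm(targets="0 0 0 0;0 0 0 0;0 0 0 0;0 0 0 0;0 0 0 0;0 0 0 0;0 0 -5 0;0 0 -10 0;0 0 -10 0", gripper=1, squeeze=80)

```text
t: 20.85
tcp_pos: [0.5297, 0.0799, 0.0195]
tool_rot: [0.991, 0.131, 0.0, 0.0]
force: [0.6, 0.1, -4.7]
finger_gap: 0.708
gripper_force: 88.0
```

Run:
```python
from h import *
s,a=snap('wrist'); save('w8.png',a); print(s['tcp_pos'],yaw_y(s),s['force'])
M=R.from_quat(s['tool_rot']).as_matrix()
b=(a[...,2]>90)&(a[...,2]>1.6*a[...,0].astype(float))&(a[...,2]>1.3*a[...,1].astype(float))
rows=np.where(b[:,250:310].sum(1)>30)[0]; print(rows.min(),rows.max())
hi=s['tcp_pos'][2]
r=rows.min()
cols=np.where(b[r+6])[0]; print(cols.min(),cols.max())
for z in (hi+.033,hi-.009): print(((back('wrist',[cols.mean(),r],z,s)[0]-s['tcp_pos'])@M*1000).round(1))
```

```text
[0.52967564 0.0798912  0.01949769] -74.98045002790226 [ 0.58965603  0.06274058 -4.69620691]
71 215
178 384
[ 78.4   0.4 -33. ]
[80.9  0.5  9. ]
```

>>> step_arm(targets="0 0 -30 0;0 0 -70 0;0 0 -115 0;0 0 -160 0;0 0 -205 -5;0 0 -230 -12;0 0 -232 -20;0 0 -232 -28;0 0 -232 -36;0 0 -232 -44;0 0 -232 -52;0 0 -232 -60")

```text
t: 22.1
tcp_pos: [0.5284, 0.08, 0.2502]
tool_rot: [0.791, 0.611, -0.001, -0.001]
force: [-0.5, 0.1, -5.1]
finger_gap: 0.713
gripper_force: 90.3
```

Run:
```python
from h import *
print(manip.sense()['tcp_pos'],move([.4804,.324,.25],-8.3))
```

```text
[0.52836548 0.07998818 0.25016781] (array([ 224. , -108.1,    0.3]), np.float64(-6.3))
```

>>> step_arm(targets="20 -10 0 -3;50 -24 0 -6.5;85 -41 0 -6.5;120 -58 0 -6.5;155 -75 0 -6.5;185 -89 0 -6.5;210 -101 0 -6.5;224 -108 10 -6.5;224 -108 30 -6.5;224 -108 40 -6.5;224 -108 40 -6.5;224 -108 40 -6.5")

```text
t: 23.3
tcp_pos: [0.4832, 0.3234, 0.2107]
tool_rot: [0.758, 0.653, -0.001, -0.0]
force: [0.1, 0.4, -4.2]
finger_gap: 0.707
gripper_force: 90.2
```

Run:
```python
from h import *
s=manip.sense();print(s['tcp_pos'],yaw_y(s),s['force'],move([.4804,.324,.19],-8.3))
```

```text
[0.48323716 0.3234396  0.21066423] -8.53714617678764 [ 0.10220718  0.35268935 -4.23409182] (array([ 0.1, -2.9, 20.7]), np.float64(-0.2))
```

>>> step_arm(targets="0 -1 8 -0.2;0 -2 16 -0.2;0 -2 21 -0.2;0 -2 25 -0.2;0 -2 28 -0.2;0 -2 30 -0.2;0 -2 31.5 -0.2;0 -2 33 -0.2;0 -2 33 -0.2;0 -2 33 -0.2")

```text
t: 24.3
tcp_pos: [0.4813, 0.3246, 0.1784]
tool_rot: [0.756, 0.654, 0.0, 0.0]
force: [0.4, -0.3, -1.5]
finger_gap: 0.708
gripper_force: 90.5
```

Run:
```python
from h import *
s=manip.sense();print(s['tcp_pos'],yaw_y(s),s['force'])
```

```text
[0.48133797 0.32461239 0.17844656] -8.27315954380171 [ 0.44362487 -0.27458918 -1.52661857]
```

>>> step_arm(targets="0 0 0.4 0;0 0 0.8 0;0 0 0.8 0")

```text
t: 24.6
tcp_pos: [0.4813, 0.3246, 0.1784]
tool_rot: [0.756, 0.654, 0.0, 0.0]
force: [-2.2, -0.8, 5.5]
finger_gap: 0.712
gripper_force: 91.5
```

>>> step_arm(targets="0 0 0 0;0 0 0 0;0 0 0 0;0 0 0 0;0 0 0 0;0 0 -30 0;0 0 -80 0;15 0 -130 0;25 0 -170 0;25 0 -180 0;25 0 -180 0;25 0 -180 0", gripper=0)

```text
t: 25.8
tcp_pos: [0.4837, 0.3486, 0.3555]
tool_rot: [0.756, 0.654, -0.002, -0.0]
force: [-0.0, -0.0, 0.2]
finger_gap: 1.001
gripper_force: 0.0
```

Run:
```python
from h import *
s,a=snap('wrist'); save('w9.png',a); print(s['tcp_pos'],yaw_y(s))
for o in tin('tin_large',.21,s,0)[:6]: print(o)
print(label(a,.21,s,[.48,.324]))
d=manip.masks_of('wrist','cap')[0]
w=back('wrist',np.argwhere(d['pixels'])[:,::-1],.134,s)[:,:2].astype(np.float32); print('cap',d['p'],cv2.minAreaRect(w))
# red tin: long yaw ~20 -> tool y at -70
a=np.radians(20); print(move([.545+.03*np.cos(a),-.082+.03*np.sin(a),.25],-70))
```

```text
[0.48372744 0.34860645 0.35552901] -8.281942362947934
(0.84, array([ 0.471 ,  0.2738, -0.    ]))
(0.95, ((0.48136115074157715, 0.3249371349811554), (0.16249914467334747, 0.0632086992263794), 81.56279754638672))
(np.float64(0.0017732135657423799), ((0.4810846447944641, 0.3225972056388855), (0.07199130952358246, 0.030796509236097336), 81.34452056884766))
cap 0.74 ((0.48699456453323364, 0.3233984112739563), (0.20835869014263153, 0.1366158425807953), 81.80835723876953)
(array([-402.8,  149.3,  105.5]), np.float64(61.7))
```

>>> step_arm(targets="-40 15 0 6.2;-80 30 0 12.4;-120 45 10 18.6;-160 60 20 24.8;-200 75 35 31;-240 90 50 37.2;-280 105 65 43.4;-320 120 80 49.6;-360 135 95 55.8;-403 149 105 61.7;-403 149 105 61.7;-403 149 105 61.7")

```text
t: 27.2
tcp_pos: [0.5735, -0.0719, 0.2508]
tool_rot: [0.985, 0.173, -0.001, -0.001]
force: [0.3, 1.3, 0.7]
finger_gap: 0.997
gripper_force: 0.0
```

>>> step_arm(targets="0 0 0 0")

```text
t: 27.3
tcp_pos: [0.5736, -0.0701, 0.2518]
tool_rot: [0.985, 0.174, -0.001, -0.001]
force: [-0.2, 0.5, -0.1]
finger_gap: 1.003
gripper_force: 0.0
```

Run:
```python
from h import *
s,a=snap('wrist'); save('w10.png',a); print(s['tcp_pos'],yaw_y(s))
for o in tin('tin_small',.036,s,0)[:6]: print(o)
l=label(a,.036,s,[.545,-.08]); print(l)
f=a.astype(float); red=((f[...,0]>130)&(f[...,0]>2.5*f[...,1])).astype(np.uint8)
n,L,st,c=cv2.connectedComponentsWithStats(red)
for i in range(1,n):
  if st[i,4]>1500:
    w=back('wrist',np.argwhere(L==i)[:,::-1],.036,s)[:,:2].astype(np.float32); print(c[i],cv2.minAreaRect(w))
print(move([.545,-.08,.009],-70))
```

```text
[ 0.5736399  -0.07008238  0.25184384] -69.9222200496476
(0.68, array([ 0.542 , -0.0825,  0.    ]))
(0.19, array([ 0.7196, -0.0122,  0.    ]))
(0.55, ((0.5488730669021606, -0.08163824677467346), (0.13182027637958527, 0.0537579171359539), 19.415725708007812))
(np.float64(0.0032338314118001174), ((0.5465625524520874, -0.08283127099275589), (0.05821133404970169, 0.02624572440981865), 19.615978240966797))
[283.38251599 193.48656716] ((0.5472695827484131, -0.08280035853385925), (0.12805122137069702, 0.05185464397072792), 19.442909240722656)
(array([-3.090e+01, -1.000e-01,  2.436e+02]), np.float64(0.2))
```

>>> step_arm(targets="-10 1 45 0.5;-20 2 90 0.5;-29 3 140 0.5;-29 3 180 0.5;-29 3 215 0.5;-29 3 230 0.5;-29 3 238 0.5;-29 3 243 0.5;-29 3 243 0.5;-29 3 243 0.5;-29 3 243 0.5")

```text
t: 28.55
tcp_pos: [0.5488, -0.0839, 0.0104]
tool_rot: [0.985, 0.17, 0.001, 0.001]
force: [0.4, -1.0, 0.4]
finger_gap: 0.999
gripper_force: 0.0
```

>>> step_arm(targets="0 0 0 0;0 0 0 0;0 0 0 0;0 0 0 0;0 0 0 0;0 0 0 0;0 0 0 0;0 0 -5 0;0 0 -10 0;0 0 -10 0", gripper=1, squeeze=80)

```text
t: 29.55
tcp_pos: [0.548, -0.0838, 0.0195]
tool_rot: [0.986, 0.17, 0.0, 0.0]
force: [0.3, 0.6, -5.7]
finger_gap: 0.617
gripper_force: 85.8
```

Run:
```python
from h import *
s,a=snap('wrist'); save('w11.png',a); print(s['tcp_pos'],yaw_y(s),s['force'])
M=R.from_quat(s['tool_rot']).as_matrix(); f=a.astype(float)
b=(f[...,0]>80)&(f[...,0]>2.5*f[...,1])
rows=np.where(b[:,250:310].sum(1)>30)[0]; r=rows.min(); cols=np.where(b[r+6])[0]; print(r,cols.min(),cols.max())
for z in (.036,0): print(((back('wrist',[cols.mean(),r],z+.01,s)[0]-s['tcp_pos'])@M*1000).round(1))
```

```text
[ 0.54801844 -0.08380725  0.01948205] -70.47346978949903 [ 0.32232728  0.55560856 -5.69020877]
118 198 362
[ 64.9   0.1 -26.5]
[62.8  0.1  9.5]
```

>>> step_arm(targets="0 0 -30 0;0 0 -70 0;0 0 -115 0;0 0 -160 0;0 0 -205 -5;0 0 -245 -12;0 0 -270 -20;0 0 -270 -28;0 0 -270 -36;0 0 -270 -44;0 0 -270 -52;0 0 -270 -60")

```text
t: 30.8
tcp_pos: [0.5468, -0.0834, 0.2882]
tool_rot: [0.767, 0.642, -0.001, -0.001]
force: [0.2, 0.7, -5.1]
finger_gap: 0.613
gripper_force: 87.2
```

Run:
```python
from h import *
print(manip.sense()['tcp_pos'],move([.481,.324,.27],-8.4))
```

```text
[ 0.54676627 -0.08335587  0.28819522] (array([ 389.4, -136.4,   18.7]), np.float64(-1.7))
```

>>> step_arm(targets="25 -9 0 -2;63 -22 0 -2;102 -36 0 -2;141 -49 0 -2;180 -63 0 -2;219 -77 0 -2;258 -90 0 -2;297 -104 0 -2;335 -117 0 -2;365 -128 0 -2;383 -134 0 -2;389 -136 0 -2")

```text
t: 32.0
tcp_pos: [0.4833, 0.3252, 0.2881]
tool_rot: [0.756, 0.654, -0.001, -0.001]
force: [0.3, -1.2, -6.4]
finger_gap: 0.617
gripper_force: 87.1
```

>>> step_arm(targets="0 0 15 0;0 0 25 0;0 0 30 0;0 0 30 0;0 0 30 0")

```text
t: 32.5
tcp_pos: [0.4853, 0.323, 0.2594]
tool_rot: [0.758, 0.653, 0.0, 0.0]
force: [0.6, 0.1, -5.4]
finger_gap: 0.615
gripper_force: 87.2
```

Run:
```python
from h import *
s=manip.sense();print(s['tcp_pos'],yaw_y(s),s['force'],move([.481,.324,.2204],-8.4))
```

```text
[0.48532647 0.32299433 0.25935642] -8.529339788621874 [ 0.60518424  0.13114838 -5.38558027] (array([ 0.4, -4.4, 39. ]), np.float64(-0.1))
```

>>> step_arm(targets="0 -2 10 0;0 -4 18 0;0 -4 25 0;0 -4 30 0;0 -4 33 0;0 -4 35 0;0 -4 36.5 0;0 -4 38 0;0 -4 39 0;0 -4 39 0;0 -4 39 0")

```text
t: 33.6
tcp_pos: [0.4811, 0.3241, 0.2204]
tool_rot: [0.757, 0.653, 0.0, 0.0]
force: [-0.1, -0.0, -5.9]
finger_gap: 0.613
gripper_force: 87.5
```

Run:
```python
from h import *
s=manip.sense();print(s['tcp_pos'],yaw_y(s),s['force'])
```

```text
[0.48107049 0.32414066 0.22041273] -8.4717849478427 [-0.06367767 -0.02906377 -5.92258525]
```

Not bearing yet; lower in fine steps.

>>> step_arm(targets="0 0 0.4 0;0 0 0.8 0;0 0 1.2 0;0 0 1.2 0")

```text
t: 34.0
tcp_pos: [0.4811, 0.3242, 0.2202]
tool_rot: [0.757, 0.653, 0.0, 0.0]
force: [-2.3, -1.3, 4.0]
finger_gap: 0.614
gripper_force: 88.3
```

>>> step_arm(targets="0 0 0 0;0 0 0 0;0 0 0 0;0 0 0 0;0 0 0 0;0 0 -30 0;0 0 -80 0;15 0 -130 0;25 0 -150 0;25 0 -150 0;25 0 -150 0;25 0 -150 0", gripper=0)

```text
t: 35.2
tcp_pos: [0.4837, 0.3481, 0.3671]
tool_rot: [0.757, 0.653, -0.002, -0.0]
force: [-0.8, 0.2, 0.0]
finger_gap: 1.001
gripper_force: 0.0
```

Run:
```python
from h import *
s,a=snap('wrist'); save('w12.png',a); print(s['tcp_pos'],yaw_y(s))
for o in tin('tin_small',.246,s,0)[:4]: print(o)
print(label(a,.246,s,[.48,.324]))
for q,z in (('tin_large',.21),('cap',.134)):
  d=manip.masks_of('wrist',q)
  for e in d[:2]:
    w=back('wrist',np.argwhere(e['pixels'])[:,::-1],z,s)[:,:2].astype(np.float32); print(q,e['p'],cv2.minAreaRect(w))
```

```text
[0.48366441 0.34806693 0.36706858] -8.484947200668026
(0.76, array([0.4734, 0.257 , 0.    ]))
(0.71, ((0.4818066656589508, 0.32522550225257874), (0.13239270448684692, 0.05615714564919472), 81.54136657714844))
(np.float64(0.001313316330103091), ((0.4811166524887085, 0.32330870628356934), (0.056923139840364456, 0.026580044999718666), 81.62428283691406))
tin_large 0.62 ((0.4912848472595215, 0.395420640707016), (0.020994825288653374, 0.06150463595986366), 85.37916564941406)
tin_large 0.16 ((0.48878195881843567, 0.3423691689968109), (0.1675119698047638, 0.10903190821409225), 81.2377700805664)
cap 0.71 ((0.4875313639640808, 0.3233126103878021), (0.20738883316516876, 0.13585348427295685), 81.54309844970703)
```

All pieces measure within about 1–2 mm of where they should be, and everything is released, so I'm handing in.

```bash
python3 -c "
from station import manip
print(manip.sign_off())"
```

```text
the job is handed in; nothing more can be done
None
```

The job is handed in: the cap is on the rim with its brass edge over the dial, the blue case then the red one are centred on it (about 1–2 mm off by the wrist camera), and everything is released; sign-off gave no verdict.

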